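Comb the mask sticks into the drying tray's grooves

ROBOT

A 6-joint arm with a two-finger parallel gripper is mounted at the origin on the work surface. World frame = base frame: x ahead of the robot, y to its left, z up, the work surface at z = 0. Lengths are in m, angles in rad, forces in N, time in s.
With the tool pointing down it reaches from about 0.425 to 0.95 m from the base axis. Payload 3.5 kg.
Tool frame: the origin (TCP) lies on the centre line of the jaws, within the pads' length; the fingertips stand 19 mm ahead of it and the grasp point (between the pads) is the TCP; z points along the fingers, y is the line along which they close (so a half turn about z gives the same grasp; the last joint's range is limited). The gripper opens to 85 mm and grips with 20 to 120 N. Pads are 22 mm wide; open, the fingers measure 114 mm over their backs; the gripper's body (76 mm by 85 mm) begins 54 mm behind the grasp point. The pads swing forward as they close: fully open they stand 13 mm farther back than shut.
Start: joints at [1.122, 0.286, 1.577, -0, 1.279, -0.15], TCP at [0.199, 0.645, 0.25] pointing down, gripper open.
Joint ranges: [-2.77, 2.77], [-0.9, 2.22], [0.21, 2.48], [-1.53, 4.67], [0.24, 2.81], [-2.84, 2.84]. Speed limits (rad/s): [2.79, 2.79, 3.14, 3.14, 3.14, 3.14].

INTERFACE

Orientations are given as a unit quaternion [x, y, z, w].
In Python, from station import bot, capture gives the robot as it stands.
- The arm moves only by the tool carry_out, never from a script. Its argument "plan" is one flat list of numbers, 4 for each row, row after row: the shift along the tool's x, y, z in m, then the turn about the tool's z in degrees. A call has 1 to 8 rows; each row shifts and turns the commanded pose from where the row before left it, along the tool's axes as they then stand; what a row does not reach is not made up. A row lasts 1/12 s, in which the tool goes at most 41.7 mm and 7.16 degrees, less where a joint would pass 70% of its speed; a pose out of reach is approached as far as the arm can. A call with a gripper value outside its range is refused whole. "fingers" is the gripper command: -1 is fully open, 1 is shut, values between are in proportion, set as the call begins (left out, the last holds). The fingers move at their own pace and stop on an object; "newtons" is the grip in N (left out, the last holds). Time passes only in rows, so rows that do not move let the fingers close. It gives the time, the measured TCP pose, the force, the opening and the grip force at its end, in the units of the state.
- bot.get_obs(): the state, without advancing time (a new reading comes with each control period).
- capture(name): name is "side" or "top"; returns a dict with "color" (420x560x3 uint8, red, green, blue), "depth" (420x560 float32, m along the optical axis (not along the pixel's ray), 0 where there is no reading), "K" (3x3 intrinsics, pixels), "R" (3x3) and "t" (3): a world point X has camera coordinates R X + t. Camera axes: x right, y down, z forward; pixel columns grow to the right and rows downward; lengths in m; the calibration is good to about 2 mm. A picture is of the moment at which its call begins.
- bot.job_done(): hands the job in; it is judged then, once.
The state is a dict: "time_s": time; "qpos": joint angles; "dq": joint speeds; "joint_efforts": joint torques, N m; "ee_pos": TCP position; "tool_rot": TCP orientation; "contact_force": force on the tool from outside, world axes, zero at the start; "torque": the same for the moment, N m; "opening": finger opening in m; "finger_force": force on a finger pad.
Only numpy, scipy, OpenCV 4.12 (cv2) and the standard library are available. Lean on these libraries where they do the work, as an engineer would, in place of code of your own. Each camera call takes 0.05 s, during which the arm holds its last target. There are 200 camera calls.

TASK

Take the rake from its rest, set its two runners on the tray's rails at the blue-deck end and comb along to the far end, keeping the runners lightly pressed on the rails all the way so that the bed is felt but never pressed hard, until all four mask sticks lie down in grooves, parallel. Then stand the rake back on its rest and let go. Move the sticks only with the rake, never with the gripper, and leave the other things on the bench alone.

Things in the scene. Friction and masses are not known exactly. Their poses are not given: they have to be found in the camera images.
- tray: Drying tray, dark wood frame 218 x 296 mm fixed to the table; origin at its underside. In it a white grooved bed with a metal core (3 to 7 kg) floats on stiff springs (5 N per mm down, bottoms out 8 mm below nominal), so its resting height is known only to about 4 mm: heights in mm above this origin are nominal. Pressing the bed with more than 12 N is too hard.
- tray_first (a point): Nominal middle of the first groove, on its floor (26 mm above the tray's origin; tray x 0, y -65.5 mm). Nine grooves run along the tray's x, 136 mm long, 15 mm wide, 10.5 mm deep, every 22 mm in y up to y +110.5. The 7 mm ridges between have flat tops at 36.5 mm.
- tray_deck (a point): Middle of the blue deck at the tray's -y end, level with the ridge tops (36.5 mm above the tray's origin; tray x 0, y -111 mm; spans y -142 to -80): free of sticks, here the rake is set down. The comb stroke goes from here along +y; a low stop wall stands at y +125 to +132 mm.
- tray_rail (a point): Nominal middle of the top of one rail (bed at nominal height), 51.5 mm above the tray's origin (tray x +81, y -5 mm). Two aluminium rails, 26 mm wide (x 68 to 94 and -94 to -68), run along y over the whole bed, y -142 to +132 mm; the rake's runners slide on their flat tops. They move with the sprung bed.
- rake: Hand rake, about 220 g (varies): red bar 184 mm long along its x; under each end a grey felt runner (22 mm in x, 44 in y, centred at x +-81); on the middle an upright wooden handle block (36 mm in x, 24 in y, from 16 to 78 mm above the origin). Origin: middle of the bar, level with the runners' undersides; z up. Symmetric under a half turn. Starts standing on its rest.
- rake_teeth (a point): Tip of the middle tooth, 11.5 mm below the rake's origin. Seven steel teeth, 8 mm wide, 6 thick, span x -57 to +57 mm. With runners on the rails the tips hang 3.5 mm above the ridge tops: they push sticks lying on the ridges and pass over seated ones (1.5 mm proud).
- rake_grip (a point): Middle of the rake's handle, 55 mm above the rake's origin: where to grip it, best across the 24 mm thickness (fingers closing along the rake's y).
- rest: Fixed rake rest: a wooden plate 200 x 80 mm with two cork blocks, at x = -94..-68 and +68..+94 mm, 80 mm long in y, tops 30 mm above its origin (underside of the plate, on the table). The rake stands with its runners on the blocks, its x along the rest's x, teeth hanging between them.
- stick0: red mask stick: round rod 12 mm in diameter, 120 mm long with round ends, 14 g, lacquered and slippery, along its own x; origin at its middle, on its axis. Starts lying askew across the ridge tops of the tray; seated in a groove its axis is nominally 32 mm above the tray's origin (42.5 mm on the ridges).
- stick1: yellow mask stick: round rod 12 mm in diameter, 120 mm long with round ends, 14 g, lacquered and slippery, along its own x; origin at its middle, on its axis. Starts lying askew across the ridge tops of the tray; seated in a groove its axis is nominally 32 mm above the tray's origin (42.5 mm on the ridges).
- stick2: black mask stick: round rod 12 mm in diameter, 120 mm long with round ends, 14 g, lacquered and slippery, along its own x; origin at its middle, on its axis. Starts lying askew across the ridge tops of the tray; seated in a groove its axis is nominally 32 mm above the tray's origin (42.5 mm on the ridges).
- stick3: green mask stick: round rod 12 mm in diameter, 120 mm long with round ends, 14 g, lacquered and slippery, along its own x; origin at its middle, on its axis. Starts lying askew across the ridge tops of the tray; seated in a groove its axis is nominally 32 mm above the tray's origin (42.5 mm on the ridges).
- mask: Red and gold half mask, about 110 x 205 mm, 23 mm high, lying flat; origin at its underside. Leave alone.
- mug: Blue ceramic mug, 80 mm wide, 95 mm high; origin at its underside. Leave alone.
- jar_red: Red paint jar with white cap, 56 mm wide, 60 mm high; origin at its underside. Leave alone.
- jar_gold: Gold paint jar with black cap, 56 mm wide, 60 mm high; origin at its underside. Leave alone.
- palette: White round palette plate with paint dabs, 180 mm wide, 8 mm high; origin at its underside. Leave alone.
- brush: Flat paint brush with a wooden handle lying on the table; origin at its underside. Leave alone.
There are look-alikes about, which are no part of the job. Of the things shaped like the stick1, the yellow one is meant.

How it is judged:
By the outcome, as a careful person would: the job done as asked, in the order asked, and still so for the second after the job is handed in, with the robot touching nothing.
It also fails if it takes over 72 s, if anything falls off the work surface, if the arm or the gripper's body presses on something with over 40 N, if the wrist force passes 120 N, or if a joint passes its speed limit or range.

## Working session

There is one attempt and no reset: what is moved stays moved. The work goes in short steps, Python scripts to look and compute and a tool call to move; the robot and the scene stay as the last step left them, time stands still between calls to the robot, and variables do not carry over. Pictures are saved under pics/ and viewed, at most 10 in all, crops included, and the job is handed in when it is done.

Besides the shell and the picture viewer there is one more tool, called after ">>>" as name(argument=value, ...) on one line, values as JSON. carry_out: Moves the arm, as the interface text tells. Its arguments: {"type":"object","properties":{"plan":{"type":"array"},"fingers":{"type":"number"},"newtons":{"type":"number"}},"required":["plan"]}

```bash
ls; mkdir -p pics; cat > h.py <<'E'
import numpy as np, cv2
from station import bot, capture
def save(c,n,box=None,s=1):
    im=c["color"][:,:,::-1]
    if box: im=im[box[1]:box[3],box[0]:box[2]]
    cv2.imwrite(f"pics/{n}.png",cv2.resize(im,None,fx=s,fy=s,interpolation=cv2.INTER_CUBIC))
def cloud(c):
    K,R,t,d=c["K"],c["R"],c["t"],c["depth"]
    v,u=np.mgrid[:d.shape[0],:d.shape[1]]
    P=np.stack([(u-K[0,2])/K[0,0]*d,(v-K[1,2])/K[1,1]*d,d],-1)
    X=(P-t)@R; X[d==0]=np.nan
    return X
def proj(c,X):
    p=c["K"]@(c["R"]@np.array(X)+c["t"]); return p[:2]/p[2]
def onplane(c,u,v,z):
    r=c["R"].T@np.linalg.solve(c["K"],[u,v,1.]); o=-c["R"].T@c["t"]
    return o+r*(z-o[2])/r[2]
E
python3 - <<'E'
from h import *
for n in("top","side"):
    c=capture(n); save(c,n+"0",None,1.4); np.savez(n+"0.npz",**c)
print(bot.get_obs())
E
```

```text
pics
{'time_s': 0.1, 'qpos': array([ 1.12201345e+00,  2.87122061e-01,  1.57802291e+00, -7.20838340e-07,
        1.27863778e+00, -1.50006572e-01]), 'dq': array([ 0.00033653, -0.00019892, -0.00317891,  0.00115078, -0.00265506,
        0.00108083]), 'joint_efforts': array([-1.03186958e-04, -4.07295907e+01, -2.93699777e+01, -2.08996698e-04,
        3.42082079e-03,  1.37956079e-05]), 'ee_pos': array([0.19841799, 0.64459431, 0.24905964]), 'tool_rot': array([ 1.48832934e-01,  9.88861749e-01, -1.04643849e-03, -3.22646398e-04]), 'contact_force': array([-0.31972603, -0.69949139,  0.19051447]), 'torque': array([ 0.02885198,  0.01605903, -0.01105484]), 'finger_force': 0.0, 'opening': 0.08530149574587362}
```

View pics/top0.png

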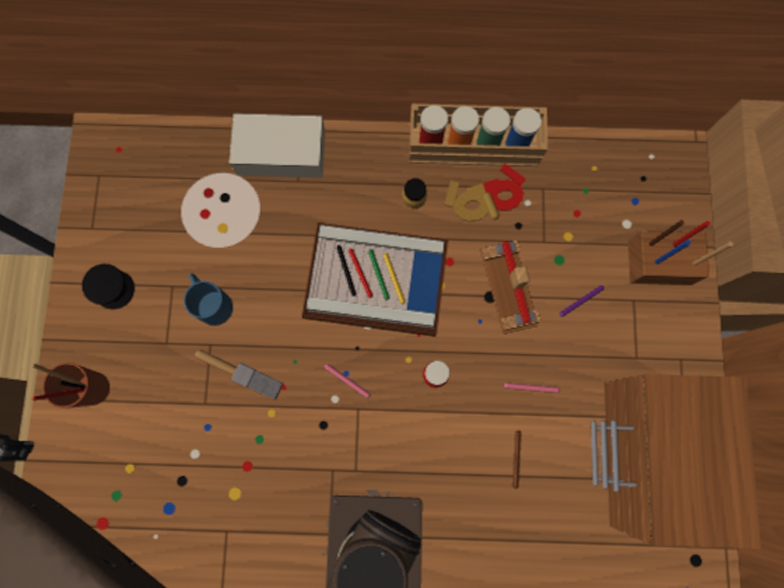

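View pics/side0.png

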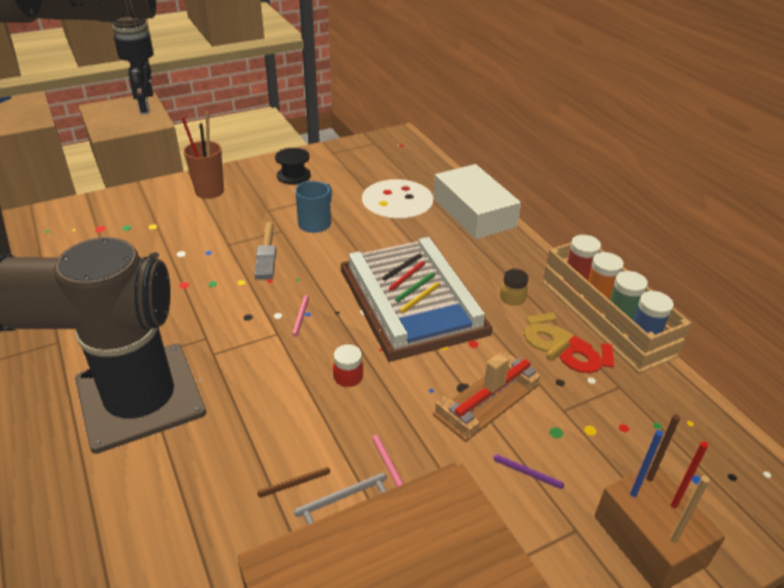

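Top view (1.4x): the rake is on its rest at (517,283) with its handle at (520,277). The tray is at (375,278), blue deck on the right at (425,280). The sticks lie at black (346,270), red (361,272), green (379,274) and yellow (394,278). 

Look-alikes: pink sticks (347,380) and (531,387), purple (582,300), brown (517,460), and the rods in the blocks. None of these is in the tray. There is only one red-bar rake.

```bash
python3 - <<'E'
from h import *
c=dict(np.load("top0.npz")); X=cloud(c); 
hsv=cv2.cvtColor(c["color"],cv2.COLOR_RGB2HSV); H,S,V=hsv[...,0].astype(int),hsv[...,1],hsv[...,2]
print("cam",-c["R"].T@c["t"], "px/m",c["K"][0,0]/np.nanmedian(c["depth"]))
def rep(n,m):
    P=X[m]; P=P[~np.isnan(P[:,0])]
    r=cv2.minAreaRect(P[:,:2].astype(np.float32)*1000); w=np.linalg.svd(P[:,:2]-P[:,:2].mean(0),full_matrices=False)[2][0]
    print(n,len(P),"mean",P.mean(0).round(4),"med z",np.median(P[:,2]).round(4),"rect",np.round(r[0],1),np.round(r[1],1),round(r[2],1),"pca deg",np.degrees(np.arctan2(w[1],w[0])).round(2))
def box(m,b): 
    o=np.zeros_like(m); b=[int(q/1.4) for q in b]; o[b[1]:b[3],b[0]:b[2]]=m[b[1]:b[3],b[0]:b[2]]; return o
red=((H<6)|(H>174))&(S>170)&(V>70); 
rep("bar",box(red,(480,235,545,335))&(X[...,2]>.03))
rep("handle",box(X[...,2]>.095,(480,235,545,335)))
rep("restplate",box((X[...,2]>.004),(475,230,545,335)))
blue=(H>100)&(H<125)&(S>120)
rep("deck",box(blue,(400,230,445,320)))
rep("tray",box(X[...,2]>.012,(295,215,450,340)))
white=(S<60)&(V>120)
rep("railU",box(white&(X[...,2]>.045),(310,220,450,262)))
rep("railL",box(white&(X[...,2]>.045),(300,285,440,335)))
for n,h0,h1,b in [("red",0,6,(340,240,380,310)),("yellow",20,32,(380,240,410,310)),("green",45,85,(360,240,395,310))]:
    rep(n,box((H>=h0)&(H<=h1)&(S>130),b)&(X[...,2]>.03))
rep("black",box(V<50,(335,240,360,300))&(X[...,2]>.03))
save(c,"crop",(210,150,400,250),4)
E
```

```text
cam [ 0.23815675 -0.02453034  1.34644587] px/m 321.0128552825316
bar 234 mean [ 0.5523 -0.2882  0.0481] med z 0.0481 rect [ 556.8 -288.8] [181.1  17.3] 14.2 pca deg -165.24
handle 109 mean [ 0.5553 -0.2884  0.1077] med z 0.1081 rect [ 556.  -288.6] [35.7 24.8] 17.6 pca deg -165.26
restplate 1925 mean [ 0.5538 -0.2782  0.0263] med z 0.0119 rect [ 567.5 -281.9] [242.  155.3] 0.0 pca deg -168.47
deck 801 mean [ 0.5517 -0.0896  0.0399] med z 0.04 rect [551.6 -89.6] [ 59.2 130.2] 83.5 pca deg 173.56
tray 6398 mean [0.5564 0.0158 0.0402] med z 0.0399 rect [560.6  15.6] [296.2 219.6] 83.9 pca deg -95.75
railU 741 mean [0.6392 0.0141 0.0544] med z 0.0546 rect [614.9   9.8] [272.2  80.4] 84.3 pca deg -93.62
railL 791 mean [0.4825 0.0283 0.0544] med z 0.0548 rect [504.7  21.5] [272.5  75.4] 83.7 pca deg 82.79
red 119 mean [0.5633 0.0497 0.0504] med z 0.0507 rect [564.2  50.1] [111.1   9.7] 25.3 pca deg -154.89
yellow 119 mean [ 0.555  -0.0229  0.0503] med z 0.0506 rect [557.1 -22.5] [119.2   9.8] 20.9 pca deg -158.59
green 77 mean [0.5626 0.0103 0.0516] med z 0.0516 rect [563.   10.2] [110.9   6.5] 21.1 pca deg -158.87
black 92 mean [0.5681 0.0806 0.0509] med z 0.0507 rect [569.4  80.5] [114.1   8.5] 19.6 pca deg -160.13
```

View pics/crop.png

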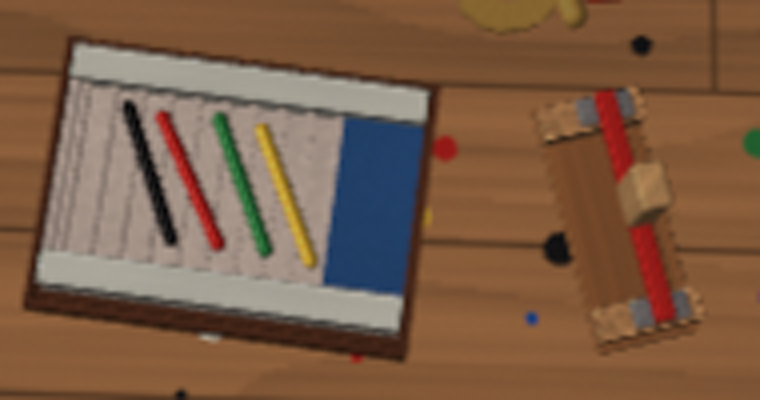

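The crop shows one rake, red bar with its handle at (645,193). The four target sticks are in the tray, yellow at (285,195). The choice is clear, so I'm moving above the rake.

>>> carry_out(plan=[-0.0271, -0.024, 0, 0, -0.0271, -0.024, 0, 0, -0.0271, -0.024, 0, 0, -0.0271, -0.024, 0, 0, -0.0271, -0.024, 0, 0, -0.0271, -0.024, 0, 0, -0.0271, -0.024, 0, 0, -0.0271, -0.024, 0, 0], fingers=-1)

```text
time_s: 0.77
ee_pos: [0.3496, 0.3961, 0.2498]
tool_rot: [0.149, 0.989, -0.0, -0.0]
contact_force: [0.6, -0.1, -0.0]
opening: 0.0854
finger_force: 0.0
```

>>> carry_out(plan=[-0.0271, -0.024, 0, 0, -0.0271, -0.024, 0, 0, -0.0271, -0.024, 0, 0, -0.0271, -0.024, 0, 0, -0.0271, -0.024, 0, 0, -0.0271, -0.024, 0, 0, -0.0271, -0.024, 0, 0, -0.0271, -0.024, 0, 0])

```text
time_s: 1.43
ee_pos: [0.5003, 0.1487, 0.2499]
tool_rot: [0.149, 0.989, -0.0, -0.0]
contact_force: [1.1, 0.9, -0.3]
opening: 0.0853
finger_force: 0.0
```

>>> carry_out(plan=[-0.0114, -0.0252, 0, 0, -0.0114, -0.0252, 0, 0, -0.0114, -0.0252, 0, 0, -0.0114, -0.0252, 0, 0, -0.0114, -0.0252, 0, 0, -0.0114, -0.0252, 0, 0, -0.0114, -0.0252, 0, 0, -0.0114, -0.0252, 0, 0])

```text
time_s: 2.1
ee_pos: [0.5275, -0.0703, 0.2498]
tool_rot: [0.149, 0.989, 0.0, -0.0]
contact_force: [0.4, 0.2, -1.0]
opening: 0.0853
finger_force: 0.0
```

>>> carry_out(plan=[-0.0114, -0.0252, 0, 0, -0.0114, -0.0252, 0, 0, -0.0114, -0.0252, 0, 0, -0.0114, -0.0252, 0, 0, -0.0114, -0.0252, 0, 0, -0.0114, -0.0252, 0, 0, -0.0114, -0.0252, 0, 0, -0.0114, -0.0252, 0, 0])

```text
time_s: 2.77
ee_pos: [0.5554, -0.2897, 0.2496]
tool_rot: [0.149, 0.989, 0.0, -0.001]
contact_force: [-1.0, 0.3, 0.7]
opening: 0.0854
finger_force: 0.0
```

>>> carry_out(plan=[0, 0, 0.01, -6.38, 0, 0, 0.01, -6.38, 0, 0, 0.01, -6.38, 0, 0, 0.01, -6.38, 0, 0, 0.01, -6.38, 0, 0, 0, 0, 0, 0, 0, 0])

```text
time_s: 3.35
ee_pos: [0.5551, -0.2882, 0.1991]
tool_rot: [-0.127, 0.992, 0.001, -0.001]
contact_force: [0.4, -0.2, -0.1]
opening: 0.0851
finger_force: 0.0
```

```bash
cat >> h.py <<'E'
from scipy.spatial.transform import Rotation as Ro
def st():
    o=bot.get_obs(); R=Ro.from_quat(o["tool_rot"]).as_matrix()
    print("t",round(o["time_s"],2),"p",o["ee_pos"].round(4),"yaw_y",np.degrees(np.arctan2(R[1,1],R[0,1])).round(2),"z",R[:,2].round(4),"F",o["contact_force"].round(2),"T",o["torque"].round(3),"op",round(o["opening"],4),"ff",round(o["finger_force"],1),"q6",o["qpos"][5].round(2))
    return o,R
def to(x,y,z):
    o,R=st(); print("tool shift",(R.T@(np.array([x,y,z])-o["ee_pos"])).round(4))
E
python3 - <<'E'
from h import *
to(.556,-.2887,.085)
# finer tray fit from first pictures
yh=np.array([np.cos(np.radians(83.9)),np.sin(np.radians(83.9))]); xh=np.array([yh[1],-yh[0]]); O=np.array([.5606,.0156])
for n in("top0","side0"):
    c=dict(np.load(n+".npz")); X=cloud(c); P=X.reshape(-1,3); col=cv2.cvtColor(c["color"],cv2.COLOR_RGB2HSV).reshape(-1,3).astype(int)
    a=(P[:,:2]-O)@xh*1e3; b=(P[:,:2]-O)@yh*1e3; z=P[:,2]*1e3
    for s in(1,-1):
        for lo,hi in((-130,-80),(-80,-20),(-20,40),(40,120)):
            m=(z>50)&(z<58)&(s*a>60)&(s*a<105)&(b>lo)&(b<hi); print(n,s,lo,"rail x",np.percentile(a[m],[1,50,99]).round(1),"z",np.median(z[m]).round(1),m.sum())
        m=(z>50)&(z<58)&(s*a>72)&(s*a<90)&(abs(b)<170);print("rail y",np.percentile(b[m],[.5,99.5]).round(1))
    m=(col[:,0]>100)&(col[:,0]<125)&(col[:,1]>120)&(abs(a)<60)&(abs(b)<170)
    print("deck y",np.percentile(b[m],[1,50,99]).round(1),np.median(z[m]))
E
```

```text
t 3.35 p [ 0.5551 -0.2882  0.1991] yaw_y 104.62 z [-0.0021  0.0015 -1.    ] F [ 0.44 -0.2  -0.11] T [ 0.02  -0.016 -0.047] op 0.0851 ff 0.0 q6 -2.47
tool shift [-0.0009 -0.001   0.1141]
top0 1 -130 rail x [66.9 81.2 93.9] z 54.5 120
top0 1 -80 rail x [67.1 80.1 93.5] z 54.4 150
top0 1 -20 rail x [68.5 80.3 93.5] z 54.4 143
top0 1 40 rail x [67.7 80.2 93.6] z 54.5 184
rail y [-135.9  134.7]
top0 -1 -130 rail x [-94.3 -82.  -67.8] z 54.5 129
top0 -1 -80 rail x [-93.6 -80.4 -68.1] z 54.8 151
top0 -1 -20 rail x [-93.8 -81.7 -68.7] z 54.3 143
top0 -1 40 rail x [-94.1 -81.5 -68.2] z 54.7 204
rail y [-136.8  134.3]
deck y [-134.3 -105.5  -76.8] 39.93966793906107
side0 1 -130 rail x [66.7 79.4 92.8] z 53.5 116
side0 1 -80 rail x [66.8 77.8 92.1] z 53.8 127
side0 1 -20 rail x [65.4 77.9 91.9] z 53.6 116
side0 1 40 rail x [66.4 78.4 93.4] z 53.4 139
rail y [-136.9  132.8]
side0 -1 -130 rail x [-96.1 -82.6 -69.5] z 53.4 120
side0 -1 -80 rail x [-95.2 -82.3 -69.1] z 53.3 139
side0 -1 -20 rail x [-95.6 -82.9 -69.8] z 53.6 126
side0 -1 40 rail x [-96.2 -83.1 -70.1] z 53.4 147
rail y [-137.2  133.4]
deck y [-137.7 -109.6  -80.8] 38.744232982068624
```

Tray fit: origin ≈ (0.560, 0.019), y-axis at 83.9°, rail tops at about 54 mm. Next I'm descending to grasp the handle.

>>> carry_out(plan=[-0.0009, -0.001, 0.016, 0, 0, 0, 0.018, 0, 0, 0, 0.018, 0, 0, 0, 0.018, 0, 0, 0, 0.018, 0, 0, 0, 0.016, 0, 0, 0, 0.01, 0, 0, 0, 0, 0])

```text
time_s: 4.02
ee_pos: [0.5557, -0.2885, 0.0842]
tool_rot: [-0.128, 0.992, 0.001, -0.001]
contact_force: [-1.1, 0.3, -0.2]
opening: 0.0854
finger_force: 0.0
```

>>> carry_out(plan=[0, 0, 0, 0, 0, 0, 0, 0, 0, 0, 0, 0, 0, 0, 0, 0, 0, 0, 0, 0, 0, 0, 0, 0, 0, 0, 0, 0, 0, 0, 0, 0], fingers=0.2, newtons=40)

```text
time_s: 4.68
ee_pos: [0.5568, -0.2893, 0.0864]
tool_rot: [-0.129, 0.992, -0.0, 0.0]
contact_force: [-0.5, 0.1, 0.3]
opening: 0.0339
finger_force: 0.0
```

```bash
python3 - <<'E'
from h import *
to(.556,-.2887,.085)
save(capture("side"),"side1",(280,170,420,330),4)
E
```

```text
t 4.68 p [ 0.5568 -0.2893  0.0864] yaw_y 104.78 z [ 1.e-04 -1.e-04 -1.e+00] F [-0.49  0.14  0.25] T [-0.015  0.016  0.032] op 0.0339 ff 0.0 q6 -2.47
tool shift [0.0006 0.0008 0.0014]
```

View pics/side1.png

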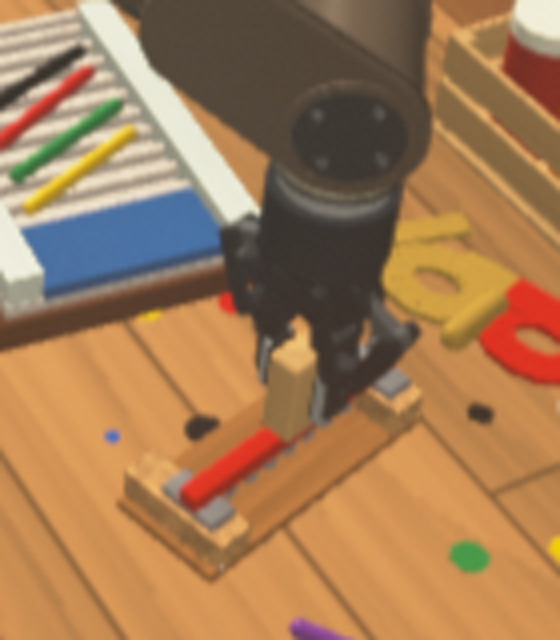

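Crop shows the handle (290,390) standing between the two pads, nothing else near. Closing and lifting.

>>> carry_out(plan=[0, 0, 0, 0, 0, 0, 0, 0, 0, 0, 0, 0, 0, 0, 0, 0, 0, 0, 0, 0, 0, 0, 0, 0], fingers=1, newtons=60)

```text
time_s: 5.23
ee_pos: [0.5568, -0.2894, 0.0864]
tool_rot: [-0.129, 0.992, -0.0, 0.0]
contact_force: [-0.1, 0.3, 0.6]
opening: 0.0235
finger_force: 59.1
```

```bash
python3 -c "
from h import *
st()"
```

```text
t 5.23 p [ 0.5568 -0.2894  0.0864] yaw_y 104.78 z [ 1.e-04 -2.e-04 -1.e+00] F [-0.1   0.34  0.55] T [-0.076 -0.013  0.05 ] op 0.0235 ff 59.1 q6 -2.47
```

>>> carry_out(plan=[0, 0, -0.005, 0, 0, 0, -0.01, 0, 0, 0, -0.02, 0, 0, 0, -0.02, 0, 0, 0, -0.02, 0, 0, 0, -0.015, 0, 0, 0, 0, 0, 0, 0, 0, 0])

```text
time_s: 5.9
ee_pos: [0.5572, -0.2896, 0.1777]
tool_rot: [-0.129, 0.992, -0.001, 0.001]
contact_force: [0.6, 0.8, -1.9]
opening: 0.0235
finger_force: 59.0
```

```bash
python3 - <<'E'
from h import *
st(); c=capture("top"); X=cloud(c); np.savez("top1.npz",**c)
hsv=cv2.cvtColor(c["color"],cv2.COLOR_RGB2HSV); H,S,V=hsv[...,0].astype(int),hsv[...,1],hsv[...,2]
m=((H<6)|(H>174))&(S>150)&(V>60)&(X[...,2]>.1)&(X[...,2]<.2); m[:160]=0; m[260:]=0; m[:,:330]=0; m[:,400:]=0
P=X[m]; w=np.linalg.svd(P[:,:2]-P[:,:2].mean(0),full_matrices=False)[2][0]
print(m.sum(),cv2.minAreaRect(P[:,:2].astype(np.float32)*1e3),np.median(P[:,2]),np.degrees(np.arctan2(w[1],w[0])))
i=np.argsort(P@np.array([1,0,0])); print(P[i[:15]].mean(0),P[i[-15:]].mean(0))
E
```

```text
t 5.9 p [ 0.5572 -0.2896  0.1777] yaw_y 104.78 z [ 0.0021 -0.0015 -1.    ] F [ 0.56  0.78 -1.95] T [0.028 0.058 0.035] op 0.0235 ff 59.0 q6 -2.47
10 ((641.1025390625, -265.9595947265625), (6.891030311584473, 7.769330978393555), 21.467575073242188) 0.1404255444724603 145.259713382796
[ 0.64097892 -0.26420554  0.13826982] [ 0.64097892 -0.26420554  0.13826982]
```

>>> carry_out(plan=[0, 0, 0, 4.18, 0, 0, 0, 4.18, 0, 0, 0, 4.18, 0, 0, 0, 4.18, 0, 0, 0, 4.18])

```text
time_s: 6.37
ee_pos: [0.5557, -0.2885, 0.1738]
tool_rot: [0.055, 0.998, 0.001, -0.002]
contact_force: [0.1, 0.2, -2.5]
opening: 0.0237
finger_force: 58.9
```

>>> carry_out(plan=[0.002, 0.0125, 0, 0, 0.0042, 0.028, 0, 0, 0.0042, 0.028, 0, 0, 0.0042, 0.028, 0, 0, 0.0042, 0.028, 0, 0, 0.0042, 0.028, 0, 0, 0.0042, 0.028, 0, 0, 0.0024, 0.0148, 0, 0])

```text
time_s: 7.03
ee_pos: [0.5465, -0.088, 0.1746]
tool_rot: [0.051, 0.999, 0.001, -0.002]
contact_force: [0.5, -0.4, -2.2]
opening: 0.0236
finger_force: 59.1
```

>>> carry_out(plan=[0, 0, 0.01, 0, 0, 0, 0.015, 0, 0, 0, 0.015, 0, 0, 0, 0.008, 0, 0, 0, 0, 0, 0, 0, 0, 0])

```text
time_s: 7.53
ee_pos: [0.5474, -0.0919, 0.1272]
tool_rot: [0.053, 0.999, 0.0, -0.001]
contact_force: [0.2, 0.8, -2.3]
opening: 0.0235
finger_force: 59.2
```

```bash
python3 - <<'E'
from h import *
to(.5485,-.0922,.110)
save(capture("side"),"side2",(230,150,390,270),5)
E
```

```text
t 7.53 p [ 0.5474 -0.0919  0.1272] yaw_y 83.89 z [-2.2e-03  8.0e-04 -1.0e+00] F [ 0.19  0.82 -2.33] T [-0.034 -0.023 -0.044] op 0.0235 ff 59.2 q6 -1.81
tool shift [-0.0011 -0.0002  0.0172]
```

View pics/side2.png

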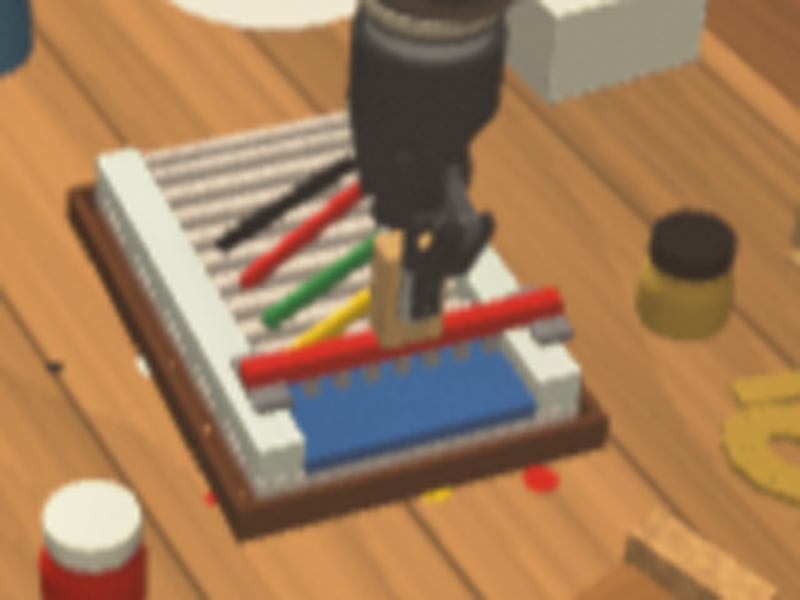

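The side crop shows the rake level above the deck, with runners (270,398) and (550,328) over the rails. Lowering gently.

>>> carry_out(plan=[-0.001, 0, 0.004, 0, 0, 0, 0.004, 0, 0, 0, 0.003, 0, 0, 0, 0, 0, 0, 0, 0, 0])

```text
time_s: 8.0
ee_pos: [0.549, -0.092, 0.1171]
tool_rot: [0.053, 0.999, 0.0, -0.0]
contact_force: [1.1, 0.2, -2.0]
opening: 0.0234
finger_force: 59.2
```

>>> carry_out(plan=[0, 0, 0.001, 0, 0, 0, 0.001, 0, 0, 0, 0, 0, 0, 0, 0, 0])

```text
time_s: 8.33
ee_pos: [0.5492, -0.092, 0.1153]
tool_rot: [0.053, 0.999, 0.0, -0.0]
contact_force: [-0.2, -0.4, -1.8]
opening: 0.0235
finger_force: 59.2
```

>>> carry_out(plan=[0, 0, 0.001, 0, 0, 0, 0, 0, 0, 0, 0, 0])

```text
time_s: 8.58
ee_pos: [0.5491, -0.092, 0.1143]
tool_rot: [0.053, 0.999, 0.0, -0.0]
contact_force: [0.6, 0.5, -1.9]
opening: 0.0234
finger_force: 59.2
```

```bash
python3 -c "
from h import *
to(.5485,-.0922,.110)"
```

```text
t 8.58 p [ 0.5491 -0.092   0.1143] yaw_y 83.88 z [-1.e-04  1.e-04 -1.e+00] F [ 0.64  0.47 -1.88] T [0.012 0.021 0.004] op 0.0234 ff 59.2 q6 -1.81
tool shift [ 0.0006 -0.0002  0.0043]
```

>>> carry_out(plan=[0, 0, 0.001, 0, 0, 0, 0.001, 0, 0, 0, 0, 0, 0, 0, 0, 0])

```text
time_s: 8.92
ee_pos: [0.5491, -0.092, 0.1122]
tool_rot: [0.053, 0.999, 0.0, -0.0]
contact_force: [0.0, -0.1, -3.1]
opening: 0.0232
finger_force: 59.2
```

>>> carry_out(plan=[0, 0, 0.0008, 0, 0, 0, 0, 0, 0, 0, 0, 0])

```text
time_s: 9.17
ee_pos: [0.5491, -0.0921, 0.1115]
tool_rot: [0.053, 0.999, -0.0, -0.0]
contact_force: [-0.7, 0.2, -1.5]
opening: 0.0233
finger_force: 59.2
```

>>> carry_out(plan=[0, 0, 0.0007, 0, 0, 0, 0, 0, 0, 0, 0, 0])

```text
time_s: 9.42
ee_pos: [0.5491, -0.092, 0.1108]
tool_rot: [0.053, 0.999, 0.0, -0.0]
contact_force: [0.0, -0.5, -1.6]
opening: 0.0237
finger_force: 59.2
```

>>> carry_out(plan=[0, 0, 0.0005, 0, 0, 0, 0, 0, 0, 0, 0, 0])

```text
time_s: 9.67
ee_pos: [0.5491, -0.0921, 0.1103]
tool_rot: [0.053, 0.999, -0.0, -0.0]
contact_force: [-0.2, 1.0, -1.9]
opening: 0.0234
finger_force: 59.2
```

>>> carry_out(plan=[0, 0, 0.0006, 0, 0, 0, 0, 0, 0, 0, 0, 0])

```text
time_s: 9.92
ee_pos: [0.5493, -0.0921, 0.1099]
tool_rot: [0.053, 0.999, -0.0, 0.0]
contact_force: [-0.1, 0.4, -0.8]
opening: 0.0236
finger_force: 59.5
```

>>> carry_out(plan=[0, 0, 0.0005, 0, 0, 0, 0, 0, 0, 0, 0, 0])

```text
time_s: 10.17
ee_pos: [0.5493, -0.0921, 0.1095]
tool_rot: [0.053, 0.999, -0.0, 0.0]
contact_force: [-0.5, -0.1, 0.5]
opening: 0.0233
finger_force: 59.5
```

>>> carry_out(plan=[0, 0, 0.0005, 0, 0, 0, 0, 0, 0, 0, 0, 0])

```text
time_s: 10.42
ee_pos: [0.5493, -0.0921, 0.1091]
tool_rot: [0.053, 0.999, -0.0, 0.0]
contact_force: [-1.6, 0.4, 3.0]
opening: 0.0236
finger_force: 59.7
```

```bash
python3 -c "
from h import *
st()"
```

```text
t 10.42 p [ 0.5493 -0.0921  0.1091] yaw_y 83.89 z [ 2.e-04 -1.e-04 -1.e+00] F [-1.57  0.44  3.02] T [0.04  0.243 0.013] op 0.0236 ff 59.7 q6 -1.81
```

>>> carry_out(plan=[0, 0.001, 0, 0, 0, 0.002, 0, 0, 0, 0.003, 0, 0, 0, 0.003, 0, 0, 0, 0.003, 0, 0, 0, 0.003, 0, 0])

```text
time_s: 10.92
ee_pos: [0.5511, -0.077, 0.109]
tool_rot: [0.053, 0.999, -0.0, 0.0]
contact_force: [-0.1, -1.3, 2.7]
opening: 0.0233
finger_force: 59.8
```

```bash
python3 -c "
from h import *
st()"
```

```text
t 10.92 p [ 0.5511 -0.077   0.109 ] yaw_y 83.9 z [ 8.e-04 -7.e-04 -1.e+00] F [-0.08 -1.34  2.66] T [-0.445  0.115  0.077] op 0.0233 ff 59.8 q6 -1.79
```

>>> carry_out(plan=[0, 0.003, 0, 0, 0, 0.003, 0, 0, 0, 0.003, 0, 0, 0, 0.003, 0, 0, 0, 0.003, 0, 0, 0, 0.003, 0, 0, 0, 0.003, 0, 0, 0, 0.003, 0, 0])

```text
time_s: 11.58
ee_pos: [0.5534, -0.0531, 0.1088]
tool_rot: [0.053, 0.999, -0.0, 0.0]
contact_force: [-0.3, -2.7, 3.4]
opening: 0.0233
finger_force: 59.9
```

```bash
python3 -c "
from h import *
st()"
```

```text
t 11.58 p [ 0.5534 -0.0531  0.1088] yaw_y 83.88 z [ 2.e-04 -2.e-04 -1.e+00] F [-0.34 -2.73  3.43] T [-0.565  0.084  0.003] op 0.0233 ff 59.9 q6 -1.74
```

>>> carry_out(plan=[0, 0.003, -0.0002, 0, 0, 0.003, 0, 0, 0, 0.003, 0, 0, 0, 0.003, 0, 0, 0, 0.003, 0, 0, 0, 0.003, 0, 0, 0, 0.003, 0, 0, 0, 0.003, 0, 0])

```text
time_s: 12.25
ee_pos: [0.5559, -0.0291, 0.1089]
tool_rot: [0.053, 0.999, 0.0, -0.0]
contact_force: [-0.4, -1.3, 3.1]
opening: 0.0238
finger_force: 59.9
```

```bash
python3 -c "
from h import *
st(); save(capture('side'),'side3',(230,150,390,270),5)"
```

```text
t 12.25 p [ 0.5559 -0.0291  0.1089] yaw_y 83.88 z [-0.  0. -1.] F [-0.42 -1.26  3.08] T [-0.52   0.056 -0.067] op 0.0238 ff 59.9 q6 -1.7
```

View pics/side3.png

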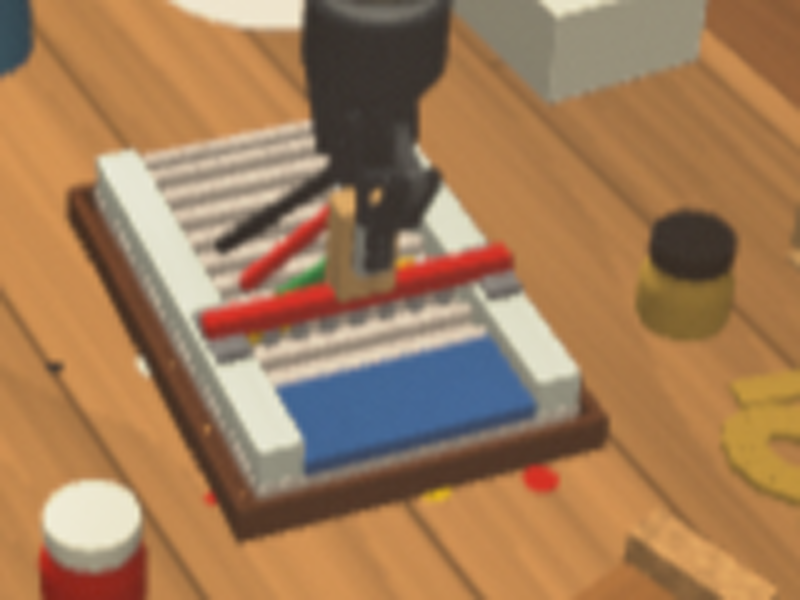

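Crop: runners sit on both rails, (235,345) and (500,288), and the yellow stick is swinging parallel under the bar at (330,300). Continuing.

>>> carry_out(plan=[0, 0.003, 0, 0, 0, 0.003, 0, 0, 0, 0.003, 0, 0, 0, 0.003, 0, 0, 0, 0.003, 0, 0, 0, 0.003, 0, 0, 0, 0.003, 0, 0, 0, 0.003, 0, 0])

```text
time_s: 12.97
ee_pos: [0.5585, -0.0052, 0.1089]
tool_rot: [0.053, 0.999, 0.0, -0.0]
contact_force: [-0.7, -1.9, 2.4]
opening: 0.0232
finger_force: 59.9
```

>>> carry_out(plan=[0, 0.003, 0, 0, 0, 0.003, 0, 0, 0, 0.003, 0, 0, 0, 0.003, 0, 0, 0, 0.003, 0, 0, 0, 0.003, 0, 0, 0, 0.003, 0, 0, 0, 0.003, 0, 0])

```text
time_s: 13.63
ee_pos: [0.561, 0.0186, 0.1089]
tool_rot: [0.053, 0.999, -0.0, -0.0]
contact_force: [-0.3, -2.5, 2.4]
opening: 0.0235
finger_force: 59.9
```

```bash
python3 -c "
from h import *
st()"
```

```text
t 13.63 p [0.561  0.0186 0.1089] yaw_y 83.88 z [-1.e-04  0.e+00 -1.e+00] F [-0.31 -2.51  2.37] T [-0.462  0.073 -0.001] op 0.0235 ff 59.9 q6 -1.61
```

>>> carry_out(plan=[0, 0.003, 0, 0, 0, 0.003, 0, 0, 0, 0.003, 0, 0, 0, 0.003, 0, 0, 0, 0.003, 0, 0, 0, 0.003, 0, 0, 0, 0.003, 0, 0, 0, 0.003, 0, 0])

```text
time_s: 14.3
ee_pos: [0.5635, 0.0425, 0.1089]
tool_rot: [0.053, 0.999, 0.0, -0.0]
contact_force: [-0.8, -2.0, 3.3]
opening: 0.0235
finger_force: 59.8
```

>>> carry_out(plan=[0, 0.003, 0, 0, 0, 0.003, 0, 0, 0, 0.003, 0, 0, 0, 0.003, 0, 0, 0, 0.003, 0, 0, 0, 0.003, 0, 0, 0, 0.003, 0, 0, 0, 0.003, 0, 0])

```text
time_s: 14.97
ee_pos: [0.5661, 0.0663, 0.1089]
tool_rot: [0.053, 0.999, 0.0, -0.0]
contact_force: [-0.4, -1.7, 3.2]
opening: 0.0232
finger_force: 59.7
```

```bash
python3 -c "
from h import *
st(); save(capture('top'),'top4',(210,150,330,245),6)"
```

```text
t 14.97 p [0.5661 0.0663 0.1089] yaw_y 83.88 z [-1.e-04  0.e+00 -1.e+00] F [-0.44 -1.74  3.17] T [-0.496 -0.008 -0.018] op 0.0232 ff 59.7 q6 -1.53
```

View pics/top4.png

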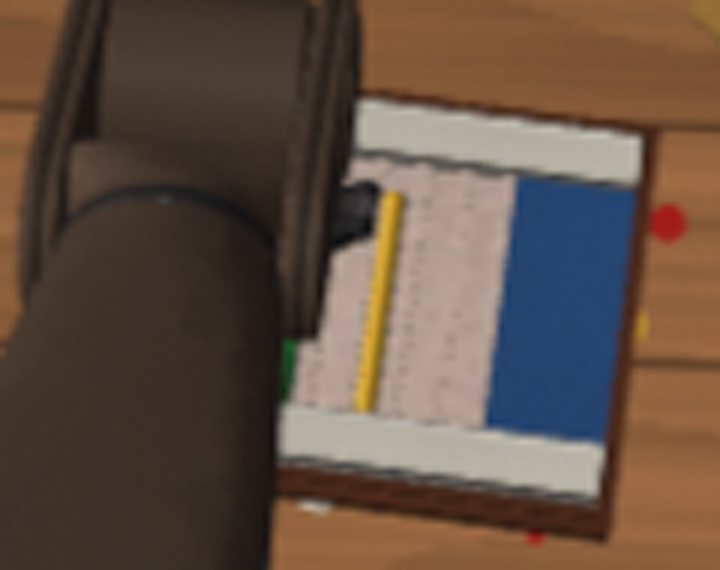

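The yellow stick lies parallel in its groove (380,300), and the end of green shows at (290,370). Continuing to the far end.

>>> carry_out(plan=[0, 0.003, 0, 0, 0, 0.003, 0, 0, 0, 0.003, 0, 0, 0, 0.003, 0, 0, 0, 0.003, 0, 0, 0, 0.003, 0, 0, 0, 0.003, 0, 0, 0, 0.003, 0, 0])

```text
time_s: 15.68
ee_pos: [0.5687, 0.0902, 0.1089]
tool_rot: [0.053, 0.999, -0.0, -0.0]
contact_force: [0.6, -2.4, 2.4]
opening: 0.0235
finger_force: 59.9
```

>>> carry_out(plan=[0, 0.003, 0, 0, 0, 0.003, 0, 0, 0, 0.003, 0, 0, 0, 0.003, 0, 0, 0, 0.003, 0, 0, 0, 0.003, 0, 0, 0, 0.003, 0, 0, 0, 0.003, 0, 0])

```text
time_s: 16.35
ee_pos: [0.5712, 0.1141, 0.1089]
tool_rot: [0.053, 0.999, 0.0, -0.0]
contact_force: [0.4, -2.2, 3.3]
opening: 0.0237
finger_force: 59.9
```

```bash
python3 -c "
from h import *
st(); save(capture('side'),'side5',(230,130,390,250),5)"
```

```text
t 16.35 p [0.5712 0.1141 0.1089] yaw_y 83.88 z [-1.e-04  0.e+00 -1.e+00] F [ 0.45 -2.25  3.27] T [-0.522  0.033 -0.042] op 0.0237 ff 59.9 q6 -1.44
```

View pics/side5.png

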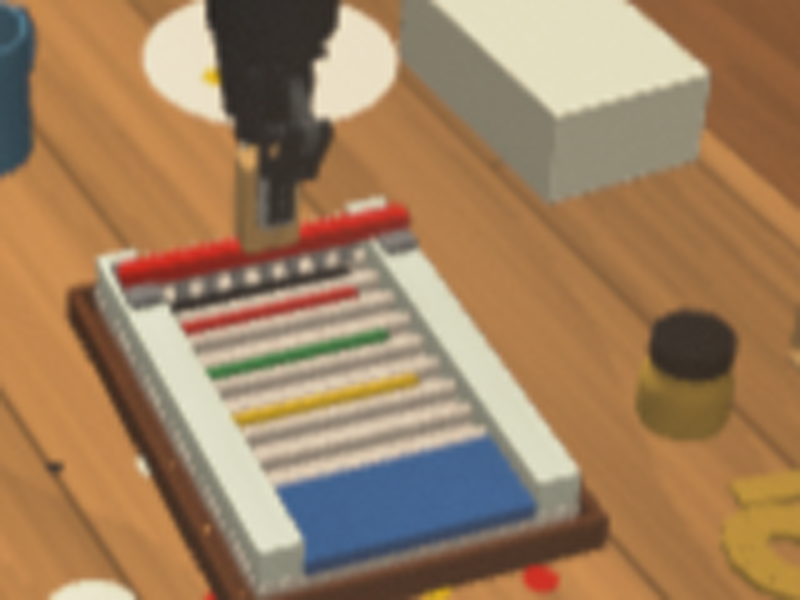

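All four sticks are seated and parallel: black (260,290), red (270,310), green (300,353), yellow (330,398). Finishing the last bit of the stroke, then lifting and returning.

>>> carry_out(plan=[0, 0.003, 0, 0, 0, 0.003, 0, 0, 0, 0.003, 0, 0, 0, 0.003, 0, 0, 0, 0, 0, 0])

```text
time_s: 16.82
ee_pos: [0.5725, 0.1264, 0.1089]
tool_rot: [0.053, 0.999, 0.0, 0.0]
contact_force: [-0.4, -0.3, 2.5]
opening: 0.0234
finger_force: 59.9
```

>>> carry_out(plan=[0, 0, -0.002, 0, 0, 0, -0.005, 0, 0, 0, -0.01, 0, 0, 0, -0.015, 0, 0, 0, -0.015, 0, 0, 0, -0.015, 0, 0, 0, -0.008, 0, 0, 0, 0, 0])

```text
time_s: 17.48
ee_pos: [0.5737, 0.1258, 0.1817]
tool_rot: [0.053, 0.999, 0.0, 0.002]
contact_force: [0.4, 0.8, -1.4]
opening: 0.0232
finger_force: 59.2
```

>>> carry_out(plan=[-0.001, -0.012, 0, 0, -0.0018, -0.026, 0, 0, -0.0018, -0.026, 0, 0, -0.0018, -0.026, 0, 0, -0.0018, -0.026, 0, 0, -0.0018, -0.026, 0, 0, -0.0018, -0.026, 0, 0, -0.0018, -0.026, 0, 0])

```text
time_s: 18.15
ee_pos: [0.5639, -0.0704, 0.1772]
tool_rot: [0.054, 0.999, 0.0, -0.002]
contact_force: [-0.7, 0.2, -2.2]
opening: 0.0237
finger_force: 59.1
```

>>> carry_out(plan=[-0.0018, -0.026, 0, 0, -0.0018, -0.026, 0, 0, -0.0018, -0.026, 0, 0, -0.0018, -0.026, 0, 0, -0.0018, -0.026, 0, 0, -0.0018, -0.026, 0, 0, -0.0018, -0.026, 0, 0, -0.0018, -0.026, 0, 0])

```text
time_s: 18.82
ee_pos: [0.5559, -0.2785, 0.177]
tool_rot: [0.054, 0.999, 0.001, -0.001]
contact_force: [1.0, 0.3, -1.3]
opening: 0.0232
finger_force: 59.1
```

>>> carry_out(plan=[0, -0.012, 0, -4.18, 0, 0, 0, -4.18, 0, 0, 0, -4.18, 0, 0, 0, -4.18, 0, 0, 0, -4.18, 0, 0, 0, 0, 0, 0, 0, 0, 0, 0, 0, 0])

```text
time_s: 19.48
ee_pos: [0.5555, -0.289, 0.1779]
tool_rot: [-0.128, 0.992, 0.001, -0.001]
contact_force: [-0.0, -0.3, -2.1]
opening: 0.0233
finger_force: 59.3
```

```bash
python3 -c "
from h import *
to(.5568,-.2893,.0864)"
```

```text
t 19.48 p [ 0.5555 -0.289   0.1779] yaw_y 104.67 z [-0.0014  0.001  -1.    ] F [-0.03 -0.3  -2.05] T [-0.006 -0.014 -0.009] op 0.0233 ff 59.3 q6 -2.47
tool shift [-0.0012 -0.0007  0.0915]
```

>>> carry_out(plan=[-0.0008, -0.0005, 0.01, 0, 0, 0, 0.018, 0, 0, 0, 0.018, 0, 0, 0, 0.018, 0, 0, 0, 0.012, 0, 0, 0, 0.008, 0, 0, 0, 0, 0, 0, 0, 0, 0])

```text
time_s: 20.15
ee_pos: [0.5571, -0.2892, 0.0947]
tool_rot: [-0.129, 0.992, 0.0, -0.0]
contact_force: [-0.3, -0.2, -2.4]
opening: 0.0231
finger_force: 59.4
```

>>> carry_out(plan=[0, 0, 0.001, 0, 0, 0, 0.001, 0, 0, 0, 0, 0, 0, 0, 0, 0, 0, 0, 0, 0, 0, 0, 0, 0])

```text
time_s: 20.65
ee_pos: [0.5572, -0.2893, 0.0933]
tool_rot: [-0.129, 0.992, -0.0, 0.0]
contact_force: [0.5, -0.2, -2.5]
opening: 0.0235
finger_force: 59.4
```

```bash
python3 -c "
from h import *
to(.5568,-.2893,.0864)"
```

```text
t 20.65 p [ 0.5572 -0.2893  0.0933] yaw_y 104.78 z [ 5.e-04 -4.e-04 -1.e+00] F [ 0.52 -0.2  -2.52] T [ 0.009  0.013 -0.002] op 0.0235 ff 59.4 q6 -2.47
tool shift [0.0004 0.0001 0.0069]
```

>>> carry_out(plan=[0, 0, 0.002, 0, 0, 0, 0.002, 0, 0, 0, 0.0015, 0, 0, 0, 0, 0, 0, 0, 0, 0])

```text
time_s: 21.07
ee_pos: [0.5569, -0.2891, 0.087]
tool_rot: [-0.129, 0.992, 0.0, -0.0]
contact_force: [-0.8, -0.7, -2.3]
opening: 0.0234
finger_force: 59.4
```

>>> carry_out(plan=[0, 0, 0.0007, 0, 0, 0, 0.0005, 0, 0, 0, 0, 0, 0, 0, 0, 0])

```text
time_s: 21.4
ee_pos: [0.5572, -0.2893, 0.0864]
tool_rot: [-0.129, 0.992, -0.0, 0.0]
contact_force: [-0.3, 0.6, -1.8]
opening: 0.0238
finger_force: 59.5
```

>>> carry_out(plan=[0, 0, 0.0005, 0, 0, 0, 0, 0, 0, 0, 0, 0])

```text
time_s: 21.65
ee_pos: [0.5573, -0.2893, 0.0864]
tool_rot: [-0.129, 0.992, -0.0, 0.0]
contact_force: [-1.6, 2.0, 2.9]
opening: 0.0232
finger_force: 59.8
```

>>> carry_out(plan=[0, 0, 0.0003, 0, 0, 0, 0, 0, 0, 0, 0, 0])

```text
time_s: 21.9
ee_pos: [0.5573, -0.2894, 0.0864]
tool_rot: [-0.129, 0.992, -0.0, 0.0]
contact_force: [-2.8, 1.7, 5.4]
opening: 0.0236
finger_force: 60.1
```

Standing on the rest. Opening partly, then fully, and retreating upward.

>>> carry_out(plan=[0, 0, 0, 0, 0, 0, 0, 0, 0, 0, 0, 0, 0, 0, 0, 0, 0, 0, 0, 0, 0, 0, 0, 0], fingers=0)

```text
time_s: 22.4
ee_pos: [0.5571, -0.2892, 0.0852]
tool_rot: [-0.129, 0.992, 0.0, -0.0]
contact_force: [0.1, -0.8, -0.7]
opening: 0.0427
finger_force: 0.0
```

>>> carry_out(plan=[0, 0, -0.005, 0, 0, 0, -0.01, 0, 0, 0, -0.02, 0, 0, 0, -0.03, 0, 0, 0, -0.03, 0, 0, 0, -0.03, 0, 0, 0, -0.02, 0, 0, 0, 0, 0])

```text
time_s: 23.07
ee_pos: [0.5597, -0.291, 0.2387]
tool_rot: [-0.129, 0.992, -0.005, 0.005]
contact_force: [0.7, -0.5, 1.3]
opening: 0.0427
finger_force: 0.0
```

```bash
python3 -c "
from h import *
st(); c=capture('side'); save(c,'side6',(230,130,430,310),4)"
```

```text
t 23.07 p [ 0.5597 -0.291   0.2387] yaw_y 104.79 z [ 0.0104 -0.0077 -0.9999] F [ 0.66 -0.49  1.26] T [-0.014 -0.02   0.042] op 0.0427 ff 0.0 q6 -2.47
```

View pics/side6.png

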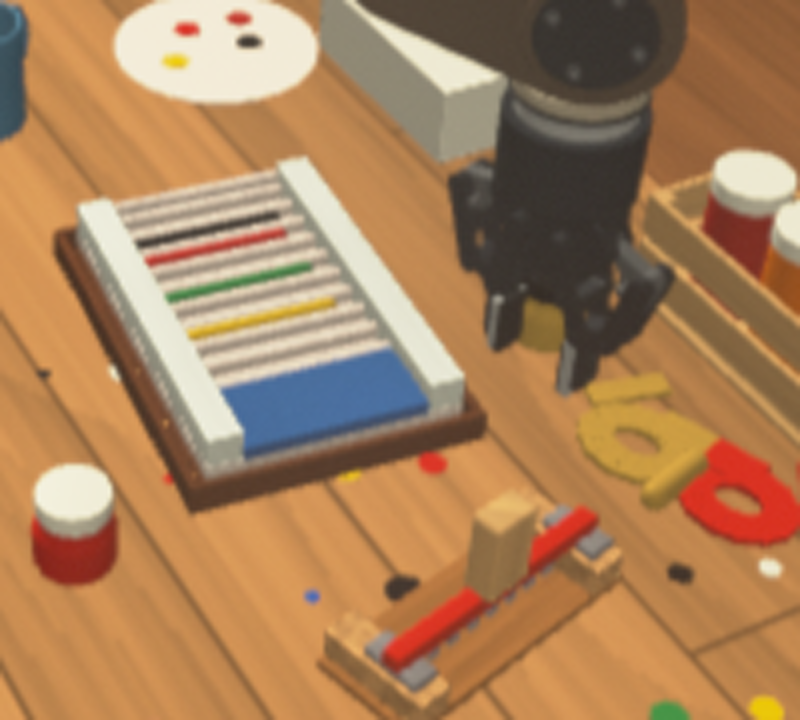

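The rake stands on its rest at (500,580) with the gripper clear of it. All four sticks lie parallel in grooves at (210,230), (215,247), (240,282) and (262,318). Handing in.

>>> carry_out(plan=[0, 0, 0, 0, 0, 0, 0, 0, 0, 0, 0, 0, 0, 0, 0, 0], fingers=-1)

```text
time_s: 23.45
ee_pos: [0.5564, -0.2888, 0.2285]
tool_rot: [-0.129, 0.992, 0.001, -0.001]
contact_force: [-0.2, -0.2, -0.5]
opening: 0.0849
finger_force: 0.0
```

```bash
python3 -c "
from h import *
print(bot.job_done())"
```

```text
the job is handed in; nothing more can be done
None
```

The job is handed in at about 23 s: all four sticks lie parallel in grooves, combed with about 5 N on the bed, and the rake stands released on its rest; I judged this from the final picture, and no verdict came back.

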